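# Clear the bat and draw out the throwing gauge

### The job

Get the bench wheel ready for the next pot: with the wooden scraper block in the gripper (not with the fingers), wipe all four dry clay chips off the bat into the trough along its edge, then set the scraper down on the open bench. Then pinch the gauge's grip so that its release button is pressed, pull the telescope out past its first stop to its second stop, and finish still gripping it, held fully out. Leave the bowl, jar and cup where they are.

Things in the scene. Friction and masses are not known exactly. Their poses are not given: they have to be found in the camera images.
- wheel: Fixed low bench wheel carrying a square off-white plaster bat, 200 x 200 mm, flat top 45 mm above the bench. Origin on the bench under the bat's centre; its x and y run along the bat's edges. Along the bat's -y edge stands an open white plastic catch trough, fixed to it: inside it spans x -95 to +95 mm and y -195 to -95 mm, floor 5 mm and wall tops 30 mm above the bench (15 mm lower than the bat's top). The other three edges of the bat have no trough.
- scraper: Loose wooden scraper block, about 180 g, standing upright on its blade. Origin at the centre of its underside, z up. Blade (lower part) 150 mm along its x, 28 mm thick along y, 30 mm high; above it a narrower handle, 90 mm along x, 24 mm thick along y, from 28 to 70 mm height, to be pinched across its 24 mm from above.
- scraper_center (a point): Centre of the scraper block, 35 mm above its underside.
- chip1_center (a point): Centre of a loose dry clay chip, 30 x 22 x 10 mm, 12 g, terracotta coloured, lying flat on the bat at the start (within 50 mm of the bat's middle along x and along y).
- chip2_center (a point): Centre of a loose dry clay chip, 26 x 24 x 9 mm, 12 g, terracotta coloured, lying flat on the bat at the start (within 50 mm of the bat's middle along x and along y).
- chip3_center (a point): Centre of a loose dry clay chip, 34 x 20 x 9 mm, 12 g, terracotta coloured, lying flat on the bat at the start (within 50 mm of the bat's middle along x and along y).
- chip4_center (a point): Centre of a loose dry clay chip, 24 x 20 x 11 mm, 12 g, terracotta coloured, lying flat on the bat at the start (within 50 mm of the bat's middle along x and along y).
- gauge: Throwing gauge: a fixed stand beside the bat, on its +y side, with a horizontal two-draw telescope that carries a pointer. Origin on the bench right below the centre of the telescope's grip when shut; the telescope draws out along the gauge's -y, towards the bat. Square aluminium sleeve 24 x 24 mm, axis 135 mm above the bench, from y +24 to +190 mm; round post at y +125 mm. With the telescope shut, the pointer reaches to y -84 mm.
- gauge_grip (a point): Centre of the black block-shaped grip at the telescope's end, 135 mm above the bench: 26 mm wide along the gauge's x, 44 mm long along y, 34 mm high. It moves with the telescope and cannot turn. A round steel release button, 18 mm in diameter, sits at the middle of the grip's +x side face and stands 6 mm proud (32 mm over button and grip). In front of the grip (gauge -y) a thin brass rod ends in a turned-down pointer.
- pointer_tip (a point): Lower end of the pointer: 80 mm in front of the grip's centre (gauge -y) and 33.5 mm below it.
- release (a joint): Release button: 0 out, 0.006 m pressed flush with the grip's side face (2 to 5 N spring). While it is out a hook locks the shut telescope; pressed 3.5 mm or more it frees it. A pinch across the grip's width (along the gauge's x), with the finger over the button, presses it flush; it must be kept pressed to start the pull and may stay pressed throughout. The hook only catches with the telescope shut.
- inner_tube (a joint): Draw of the thin inner tube, which carries the grip, out of the outer tube: 0 shut, 0.08 m at its end (the first stop). A spring of about 3 N pulls it back, so it comes out first.
- outer_tube (a joint): Draw of the thicker outer tube out of the sleeve: 0 shut, 0.08 m at its end. It comes out after the first stop against a spring of about 7 to 8 N; at 0.08 m the telescope meets its second stop, solid: the grip is then 160 mm from where it was shut. Let go, both tubes run back.
- bowl: Bystander: loose terracotta bowl, 110 mm across, 50 mm high, beyond the bat. Origin under its centre.
- jar: Bystander: loose white jar with a lid, 64 mm across, 85 mm high, beyond the bat. Origin under its centre.
- cup: Bystander: loose glazed cup, 70 mm across, 75 mm high, beyond the bat, towards the gauge. Origin under its centre.
There are look-alikes about, which are no part of the job. Leave any purple or red look-alike of the part that bears chip1_center alone.

How it is judged (in metres and radians):
On the way, in this order (a step that is already met when the one before it is completed fails the run):
1. all four chips are off the bat and in the trough (z of each of chip1_center, chip2_center, chip3_center, chip4_center in the frame of wheel below 0.035 m and y of chip1_center in the frame of wheel between -0.2 and -0.09 m and x of chip1_center in the frame of wheel between -0.1 and 0.1 m and y of chip2_center in the frame of wheel between -0.2 and -0.09 m and x of chip2_center in the frame of wheel between -0.1 and 0.1 m and y of chip3_center in the frame of wheel between -0.2 and -0.09 m and x of chip3_center in the frame of wheel between -0.1 and 0.1 m and y of chip4_center in the frame of wheel between -0.2 and -0.09 m and x of chip4_center in the frame of wheel between -0.1 and 0.1 m), for 0.2 s.
2. the scraper is set down on the bench and let go (height (world z) of scraper_center below 0.045 m and contact force between each of the arm, the fingers and scraper below 0.1 N and linear speed of scraper below 0.03 m/s and not (x of scraper_center in the frame of wheel between -0.11 and 0.11 m and y of scraper_center in the frame of wheel between -0.21 and 0.11 m)), for 0.2 s.
3. the telescope is pulled to its first stop (value of joint inner_tube above 0.072 m), for 0.05 s.
At the end, for the whole second after the job is handed in: Both tubes of the telescope are within 6 mm of their ends (second stop) and still, with the fingers gripping it (more than 3 N); all four chips are in the trough; the scraper rests on the bench, let go, off the bat and trough (all of step 1 and all of step 2 and value of joint each of inner_tube, outer_tube above 0.074 m and velocity of joint outer_tube below 0.02 m/s and contact force between the fingers and gauge above 3 N); the arm keeps its last pose, push and grip.
It fails at once if a chip is pushed with the fingers or arm (contact force between any of the fingers, the arm and chip1 above 0.5 N or contact force between any of the fingers, the arm and chip2 above 0.5 N or contact force between any of the fingers, the arm and chip3 above 0.5 N or contact force between any of the fingers, the arm and chip4 above 0.5 N).
It fails at once if the bowl, jar or cup is moved by more than 30 mm (distance of any of bowl, jar, cup from where it was at the start of the episode above 0.03 m).
It also fails if it takes over 72 s, if anything falls off the work surface, if the arm or the gripper's body presses on something with over 40 N, if the wrist force passes 120 N, or if a joint passes its speed limit or range.

### The arm

A 6-joint arm with a two-finger parallel gripper is mounted at the origin on the work surface. World frame = base frame: x ahead of the robot, y to its left, z up, the work surface at z = 0. Lengths are in m, angles in degrees, forces in N, time in s.
With the tool pointing down it reaches from about 0.325 to 0.85 m from the base axis. Payload 15.5 kg.
Tool frame: the origin (TCP) lies midway between the tips of the shut fingers; the grasp point (between the pads) lies 19 mm behind it; z points along the fingers, y is the line along which they close (so a half turn about z gives the same grasp; the last joint's range is limited). The gripper opens to 91 mm and grips with 3 to 60 N. Pads are 32 mm wide; open, the fingers measure 118 mm over their backs; the gripper's body (76 mm by 178 mm) begins 60 mm behind the grasp point.
Start: joints at [67.58, 28.281, 77.091, -0, 74.628, -5.472], TCP at [0.182, 0.598, 0.214] pointing down, gripper open.
Joint ranges: [-166.48, 166.48], [-47.26, 123.95], [12.59, 153.08], [-70.14, 250.14], [6.76, 159.57], [-176.63, 176.63]. Speed limits (degrees/s): [108.29, 108.29, 147.25, 172.46, 172.46, 172.46].

### API

Orientations are given as a 3x3 rotation matrix whose columns are the frame's x, y, z axes.
In Python, from bench import ctrl gives the robot as it stands. The module is installed in compiled form; this text tells all that it offers. Calls block until the motion is done:
- ctrl.goto(position, orientation): joint-space move of the TCP to a pose.
- ctrl.move_l(position, vel=0.15, ori=None, contact_N=None): straight line of the TCP; ori=None keeps the orientation; vel is the mean speed in m/s. With contact_N (N) it stops when the force on the tool has changed by that much, and returns True; else False.
- ctrl.movej(angles): joint-space move.
- ctrl.command_gripper(opening): opening from 0.0 (shut) to 1.0 (fully open); the grip force is fixed at half the most; returns when the fingers have stopped.
- ctrl.sleep(seconds).
- ctrl.ik(position, orientation): joint angles nearest the present ones, or None.
- ctrl.read_camera(name): name is "scene" or "top" or "wrist"; returns the picture (420x560x3 uint8, blue, green, red); there is no depth.
- ctrl.camera_params(name): a dict with "fx", "fy", "cx", "cy" (pixels), "pose" (4x4, takes a point from camera to world coordinates); the wrist camera has in their place "T_tool_cam" (4x4, takes a point from camera to tool coordinates, whose origin is the TCP and whose axes are the flange's). Camera axes: x right, y up, looking along -z (the intrinsics and any distortion apply to the point x, -y, -z); pixel columns grow to the right and rows downward; lengths in m; the calibration is good to about 2 mm. A picture is of the moment at which its call begins: read the wrist's pose just before it. camera_params takes no time and is no camera call.
A pose or a line that the arm cannot do raises ctrl.MotionError and nothing moves.
- ctrl.sign_off(): hands the job in; it is judged then, once.
Readings, each from a call of its own:
- ctrl.current_t(): time.
- ctrl.current_q(): joint angles.
- ctrl.current_dq(): joint speeds.
- ctrl.current_effort(): joint torques, N m.
- ctrl.current_tool_pos(): TCP position.
- ctrl.current_eef_rot(): TCP orientation.
- ctrl.current_contact_force(): force on the tool from outside, world axes, zero at the start.
- ctrl.current_wrist_torque(): the same for the moment, N m.
- ctrl.current_grip_width(): opening from 0.0 (shut) to 1.0 (fully open).
- ctrl.current_grasp_force(): force on a finger pad.
Only numpy, scipy, OpenCV 4.12 (cv2) and the standard library are available. Lean on these libraries where they do the work, as an engineer would, in place of code of your own. Each camera call takes 0.05 s, during which the arm holds its last target. There are 200 camera calls.

## Working session

There is one attempt and no reset: what is moved stays moved. The work goes in short steps, each a Python script; the robot and the scene stay as the last script left them, time stands still between calls to the robot, and variables do not carry over. Pictures are saved under pics/ and viewed, at most 10 in all, crops included, and the job is handed in when it is done.

```bash
mkdir -p pics; cat > h.py <<'E'
import numpy as np, cv2
from bench import ctrl
def cam(n):
    P=ctrl.camera_params(n)
    if n=="wrist":
        T=np.eye(4);T[:3,:3]=ctrl.current_eef_rot();T[:3,3]=ctrl.current_tool_pos();P["pose"]=T@np.array(P["T_tool_cam"])
    P["pose"]=np.array(P["pose"]);return P
def snap(n,f):
    P=cam(n);im=ctrl.read_camera(n);cv2.imwrite("pics/"+f,im);return im,P
def ray(P,u,v):
    k=P.get("dist");p=np.array([(u-P["cx"])/P["fx"],-(v-P["cy"])/P["fy"],-1.])
    return P["pose"][:3,3],P["pose"][:3,:3]@p
def onz(P,u,v,z):
    o,d=ray(P,u,v);return o+d*(z-o[2])/d[2]
def proj(P,X):
    c=P["pose"][:3,:3].T@(np.array(X)-P["pose"][:3,3]);return np.array([P["cx"]-P["fx"]*c[0]/c[2],P["cy"]+P["fy"]*c[1]/c[2]])
def tri(P1,uv1,P2,uv2):
    o1,d1=ray(P1,*uv1);o2,d2=ray(P2,*uv2)
    s=np.linalg.lstsq(np.c_[d1,-d2],o2-o1,rcond=None)[0];a=o1+d1*s[0];b=o2+d2*s[1];return (a+b)/2,np.linalg.norm(a-b)
E
python3 - <<'E'
from h import *
for n in("top","scene"):
    im,P=snap(n,n+"0.png")
    print(n,{k:(v if k!="pose" else v.round(3).tolist()) for k,v in P.items()})
    
print(ctrl.camera_params("wrist"),ctrl.current_eef_rot())
E
```

```text
top {'fx': 389.2259136118816, 'fy': 389.2259136118816, 'cx': 280.1896805702701, 'cy': 200.3107368231646, 'pose': [[-0.024, 0.993, -0.115, 0.446], [-0.999, -0.027, -0.026, -0.047], [-0.029, 0.115, 0.993, 1.013], [0.0, 0.0, 0.0, 1.0]]}
scene {'fx': 488.5925744926662, 'fy': 488.5925744926662, 'cx': 279.7309639048856, 'cy': 218.85782744469034, 'pose': [[-0.808, -0.429, 0.405, 0.958], [0.59, -0.581, 0.561, 0.523], [-0.005, 0.692, 0.722, 0.861], [0.0, 0.0, 0.0, 1.0]]}
{'fx': 367.7464077665276, 'fy': 367.7464077665276, 'cx': 273.8845194068785, 'cy': 202.9973237817514, 'T_tool_cam': array([[ 1.16496658e-04,  9.66955654e-01,  2.54944600e-01,
         7.13944405e-02],
       [ 9.99999827e-01,  3.41741231e-05, -5.86564687e-04,
         1.97931661e-04],
       [-5.75894549e-04,  2.54944624e-01, -9.66955483e-01,
        -1.70178608e-01],
       [ 0.00000000e+00,  0.00000000e+00,  0.00000000e+00,
         1.00000000e+00]])} [[-9.56570323e-01  2.91501354e-01 -4.22632176e-04]
 [ 2.91501644e-01  9.56569745e-01 -1.05577846e-03]
 [ 9.65163018e-05 -1.13312432e-03 -9.99999353e-01]]
```

View pics/top0.png

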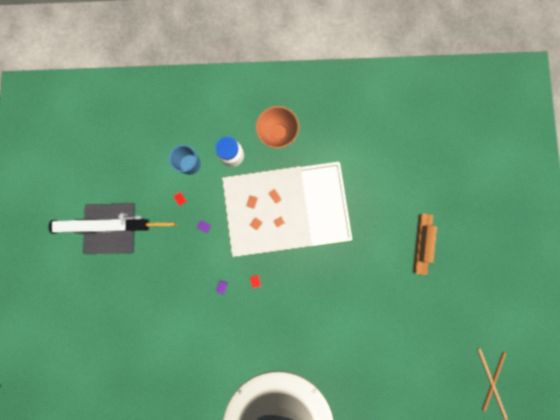

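View pics/scene0.png

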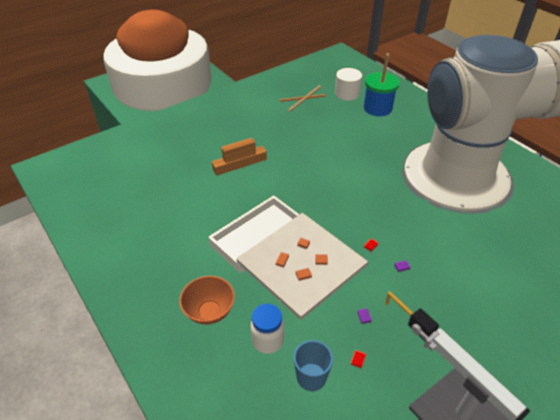

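Top view: bat at (223–310, 170–255) with the trough on its right (world −y). The scraper is at (425,245), the gauge on the left with its grip at (137,225) and pointer tip at (175,224), and the chips are the four terracotta spots. The red and purple spots are decoys. Next I'll take measurements from the masks.

```bash
python3 - <<'E'
from h import *
im=cv2.imread("pics/top0.png");P=cam("top");S=cv2.imread("pics/scene0.png");PS=cam("scene")
hsv=cv2.cvtColor(im,cv2.COLOR_BGR2HSV);H,Sa,V=cv2.split(hsv)
def rect(m,n,lim=20):
    for c in cv2.findContours(m.astype(np.uint8),cv2.RETR_EXTERNAL,cv2.CHAIN_APPROX_NONE)[0]:
        if cv2.contourArea(c)>lim: print(n,cv2.contourArea(c),[np.round(x,1) for x in cv2.minAreaRect(c)]); yield c
roi=np.zeros(H.shape,bool);roi[155:265,215:360]=1
w=(Sa<70)&(V>120)&roi
for c in rect(w,"white",2000):
    q=cv2.boxPoints(cv2.minAreaRect(c))
    for p in q: print(p, "z45",onz(P,*p,.045)[:2].round(4),"z30",onz(P,*p,.030)[:2].round(4))
chips=(Sa>120)&((H<14)|(H>174))&roi
for c in rect(chips,"chip",15):
    m=c[:,0].mean(0);print(onz(P,*m,.05)[:2].round(4))
roi[:]=0;roi[200:290,400:450]=1
wood=roi&(H<25)&(Sa>100)
for c in rect(wood,"scraper",100):
    for p in cv2.boxPoints(cv2.minAreaRect(c)): print(p,onz(P,*p,.0)[:2].round(4),onz(P,*p,.03)[:2].round(4))
cv2.imwrite("pics/crop1.png",np.vstack([np.hstack([cv2.resize(im[190:270,40:190],None,fx=2.6,fy=2.6),cv2.resize(im[190:270,400:450],None,fx=2.6,fy=2.6)]),cv2.resize(S[280:400,380:550],(520,367))]))
E
```

```text
white 9791.5 [array([286.4, 208.2]), array([ 82.6, 123. ]), np.float64(82.3)]
[219.8972  175.60654] z45 [0.6264 0.1297] z30 [0.6292 0.1325]
[341.82147 159.04895] z45 [ 0.6597 -0.1798] z30 [ 0.663  -0.1818]
[352.9301 240.849 ] z45 [ 0.4537 -0.1983] z30 [ 0.4538 -0.2007]
[231.00586 257.4066 ] z45 [0.4204 0.1034] z30 [0.42   0.1058]
chip 50.5 [array([255.6, 223.4]), array([7.5, 8.3]), np.float64(33.7)]
[0.5031 0.041 ]
chip 32.5 [array([278.5, 221.5]), array([5.8, 6.7]), np.float64(63.4)]
[ 0.506  -0.0158]
chip 54.0 [array([251.5, 201.5]), array([ 7. , 10.1]), np.float64(18.4)]
[0.5575 0.05  ]
chip 54.0 [array([274.5, 195.7]), array([11.4,  6. ]), np.float64(53.1)]
[ 0.5707 -0.0075]
scraper 921.0 [array([425.4, 244.1]), array([18.4, 60.2]), np.float64(5.7)]
[413.28714 273.12872] [ 0.3688 -0.3543] [ 0.3711 -0.3452]
[419.27725 213.22772] [ 0.5208 -0.3793] [ 0.5186 -0.3694]
[437.5941  215.05942] [ 0.5149 -0.4257] [ 0.5128 -0.4145]
[431.60397 274.96042] [ 0.3632 -0.4   ] [ 0.3656 -0.3896]
```

View pics/crop1.png

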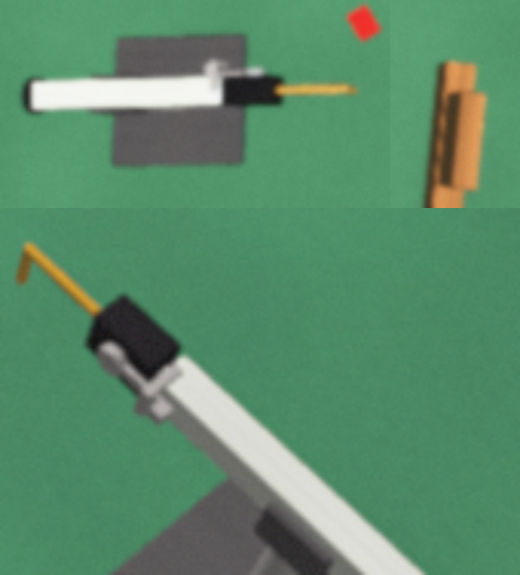

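Crop: the black grip is at top px (126–148, 219–230), with the hook and button bracket on its +x side. The scraper's handle and blade are both clear. Next come close wrist views of the bat and the scraper on the way to the pick.

```bash
cat >> h.py <<'E'
def R(a):
    "tool down, tool y at yaw a (deg) from world +y, ccw"
    a=np.radians(a);y=np.array([-np.sin(a),np.cos(a),0]);z=np.array([0,0,-1.]);return np.c_[np.cross(y,z),y,z]
E
python3 - <<'E'
from h import *
P=cam("top")
print("grip",onz(P,137.5,224.5,.152),"tip",onz(P,175,224,.135), "sleeve end",onz(P,52,227,.147))
ctrl.goto([0.51,0.0,0.33],R(7.3)); ib,Pb=snap("wrist","wb.png")
ctrl.goto([0.46,-0.37,0.22],R(-9.3)); isc,Ps=snap("wrist","ws.png")
np.savez("wp.npz",b=Pb["pose"],s=Ps["pose"])
print(ctrl.current_t())
cv2.imwrite("pics/w2.png",cv2.resize(np.hstack([ib,isc]),(800,300)))
E
```

```text
grip [0.50103622 0.29603453 0.152     ] tip [0.50102889 0.2166176  0.135     ] sleeve end [0.50073354 0.49338069 0.147     ]
4.1083
```

View pics/w2.png

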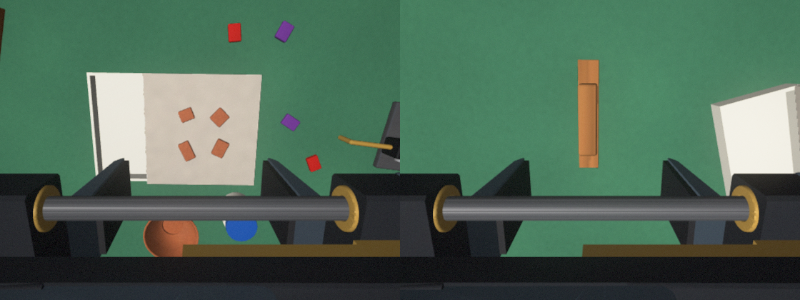

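Wrist views: the bat (145–260, 73–185), trough and chips are clear on the left, and the whole scraper (578–598, 60–168) shows on the right. Now I'll extract the numbers.

```bash
python3 - <<'E'
from h import *
ib=cv2.imread("pics/wb.png");isc=cv2.imread("pics/ws.png");W=np.load("wp.npz")
Pb=ctrl.camera_params("wrist");Ps=dict(Pb);Pb["pose"]=W["b"];Ps["pose"]=W["s"]
def big(m): return max(cv2.findContours(m.astype(np.uint8),cv2.RETR_EXTERNAL,cv2.CHAIN_APPROX_NONE)[0],key=cv2.contourArea)
h=cv2.cvtColor(ib,cv2.COLOR_BGR2HSV).astype(int)
print("bat hsv",h[130,300],"trough",h[130,170],"gnd",h[60,200])
for y in(115,180,240): print([tuple(h[y,x]) for x in range(190,220,4)])
w=(h[...,2]>120)&(h[...,1]<70);w[262:]=0
c=big(cv2.erode(w.astype(np.uint8),np.ones((1,1))));q=cv2.approxPolyDP(c,8,True)[:,0];print("poly",q.tolist())
for p in q: print(p,onz(Pb,*p,.045)[:2].round(4),onz(Pb,*p,.03)[:2].round(4))
t=(((h[...,0]<14)|(h[...,0]>174))&(h[...,1]>90)); t[:90]=0;t[240:]=0;t[:,:200]=0;t[:,365:]=0
for k in cv2.findContours(t.astype(np.uint8),0,2)[0]:
    if cv2.contourArea(k)>60: m=cv2.minAreaRect(k)[0];print("chip",np.round(m),onz(Pb,*m,.055)[:2].round(4))
h=cv2.cvtColor(isc,cv2.COLOR_BGR2HSV).astype(int)
m=(h[...,0]<25)&(h[...,1]>90);m[250:]=0;m[:,:220]=0;m[:,320:]=0
c=big(m);r=cv2.minAreaRect(c);print(r)
for p in cv2.boxPoints(r): print(p,onz(Ps,*p,0)[:2].round(4),onz(Ps,*p,.03)[:2].round(4))
cv2.imwrite("pics/sc.png",cv2.resize(isc[70:250,230:300],None,fx=3.2,fy=3.2,interpolation=cv2.INTER_CUBIC))
E
```

```text
bat hsv [ 14  31 207] trough [ 25  13 234] gnd [ 73 102 120]
[(np.int64(23), np.int64(13), np.int64(234)), (np.int64(23), np.int64(14), np.int64(235)), (np.int64(24), np.int64(15), np.int64(235)), (np.int64(16), np.int64(31), np.int64(206)), (np.int64(17), np.int64(31), np.int64(208)), (np.int64(16), np.int64(32), np.int64(210)), (np.int64(19), np.int64(33), np.int64(208)), (np.int64(17), np.int64(31), np.int64(209))]
[(np.int64(21), np.int64(15), np.int64(235)), (np.int64(24), np.int64(15), np.int64(235)), (np.int64(24), np.int64(15), np.int64(236)), (np.int64(21), np.int64(24), np.int64(221)), (np.int64(17), np.int64(33), np.int64(211)), (np.int64(20), np.int64(32), np.int64(208)), (np.int64(17), np.int64(31), np.int64(208)), (np.int64(17), np.int64(32), np.int64(206))]
[(np.int64(25), np.int64(14), np.int64(233)), (np.int64(21), np.int64(15), np.int64(234)), (np.int64(23), np.int64(14), np.int64(233)), (np.int64(25), np.int64(14), np.int64(233)), (np.int64(19), np.int64(30), np.int64(201)), (np.int64(17), np.int64(34), np.int64(203)), (np.int64(17), np.int64(31), np.int64(203)), (
[... 171 characters left out ...]
8] [ 0.4574 -0.1957]
[134 245] [ 0.6387 -0.1686] [ 0.6452 -0.1739]
[131 105] [ 0.4599 -0.1778] [ 0.4606 -0.1834]
[143 237] [ 0.6259 -0.1573] [ 0.6321 -0.1622]
[173 221] [ 0.5989 -0.1195] [ 0.6042 -0.1232]
[183 253] [ 0.6417 -0.1038] [ 0.6484 -0.1069]
[355 259] [0.6211 0.1242] [0.6271 0.1286]
[366 104] [0.4229 0.1006] [0.4223 0.1042]
chip [261. 211.] [ 0.5681 -0.008 ]
chip [308. 208.] [0.5562 0.0496]
chip [307. 164.] [0.5018 0.0405]
chip [260. 161.] [ 0.5049 -0.0162]
((263.5, 158.5), (151.0, 29.0), 90.0)
[249.  83.] [ 0.3641 -0.3786] [ 0.3661 -0.377 ]
[278.  83.] [ 0.3688 -0.3497] [ 0.3704 -0.3503]
[278. 234.] [ 0.5283 -0.3751] [ 0.5177 -0.3738]
[249. 234.] [ 0.5231 -0.4073] [ 0.5129 -0.4034]
```

View pics/sc.png

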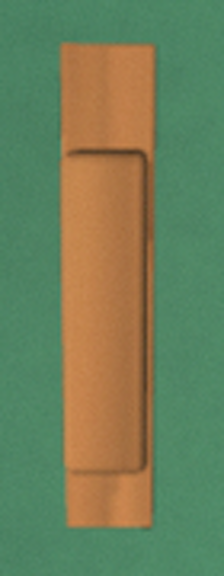

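Measurements agree between the views: scraper (0.442, −0.376) at −9.6° with length 149 mm, bat centre (0.534, 0.013) at 6.9° with edge 199.6 mm. Picking up the scraper and wiping.

```bash
cat >> h.py <<'E'
WC=np.array([.5345,.0133]);WA=6.9
def wh(x,y,z):
    a=np.radians(WA);return [WC[0]+x*np.cos(a)-y*np.sin(a),WC[1]+x*np.sin(a)+y*np.cos(a),z]
E
python3 - <<'E'
from h import *
a=-9.6
ctrl.goto([.4418,-.3761,.12],R(a)); ctrl.move_l([.4418,-.3761,.036],vel=.1)
ctrl.command_gripper(0.0); print("w",ctrl.current_grip_width()*91,ctrl.current_grasp_force(),ctrl.current_tool_pos())
ctrl.move_l([.4418,-.3761,.2],vel=.2)
ctrl.goto(wh(0,.078,.17),R(WA)); ctrl.move_l(wh(0,.078,.1),vel=.15)
print("touch",ctrl.move_l(wh(0,.078,.078),vel=.02,contact_N=4),ctrl.current_tool_pos(),ctrl.current_contact_force(),ctrl.current_t())
E
```

```text
w 23.739836247431757 29.98961716890335 [ 0.44177637 -0.37607641  0.03595169]
touch True [0.52498664 0.09065072 0.08074352] [-0.53304195 -0.15977511  4.75269054] 10.825
```

```bash
python3 - <<'E'
from h import *
z=ctrl.current_tool_pos()[2]+.0012
ctrl.move_l(wh(0,.078,z),vel=.03)
ctrl.move_l(wh(0,-.15,z),vel=.07); print(ctrl.current_contact_force(),ctrl.current_tool_pos())
ctrl.move_l(wh(0,-.15,.2),vel=.2)
ctrl.goto([.43,-.36,.24],R(-9.6)); print(ctrl.current_t())
a,_=snap("top","t1.png");b,_=snap("scene","s1.png")
cv2.imwrite("pics/ts.png",np.hstack([cv2.resize(a[140:280,180:380],None,fx=2,fy=2),cv2.resize(b[180:320,190:390],None,fx=2,fy=2)]))
E
```

```text
[-0.64559398 -0.61052128 -1.61946737] [ 0.55249269 -0.13548445  0.08193176]
16.2417
```

View pics/ts.png

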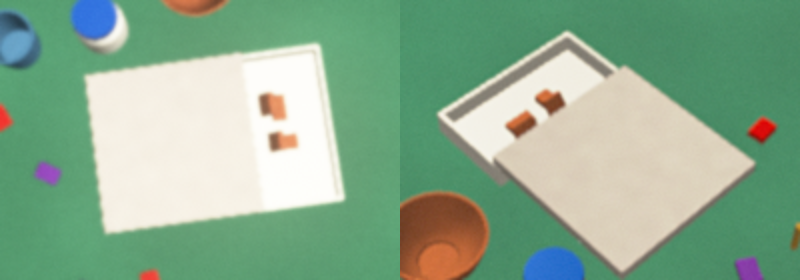

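The bat is clean, and two clumps of chips lie in the trough near (272,107) and (283,141). I'll set the scraper down, then check the trough from close up.

```bash
python3 - <<'E'
from h import *
ctrl.move_l([.43,-.36,.06],vel=.15)
print(ctrl.move_l([.43,-.36,.034],vel=.02,contact_N=4),ctrl.current_tool_pos())
ctrl.command_gripper(0.9); ctrl.move_l([.43,-.36,.2],vel=.2)
ctrl.goto(wh(-.02,-.14,.22),R(WA)); im,P=snap("wrist","tr.png");np.savez("wt.npz",p=P["pose"])
ctrl.goto([.49,.22,.30],R(-90)); im2,P2=snap("wrist","g.png");np.savez("wg.npz",p=P2["pose"])
print(ctrl.current_t())
cv2.imwrite("pics/two.png",cv2.resize(np.hstack([im[:270],im2[:270]]),(800,193*1)))
E
```

```text
True [ 0.42994721 -0.35995177  0.03574625]
23.9583
```

View pics/two.png

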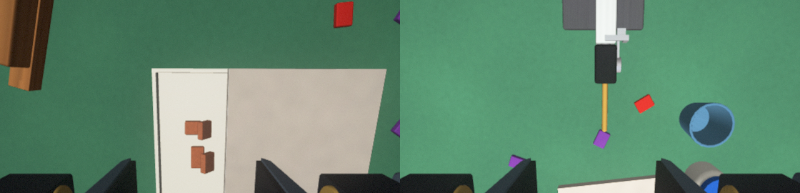

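Left: two pairs of chips in the trough, so all four are there. Right: the grip is at (605,63), with the button and hook bar on its right (+x) side. Measuring the grip and looking at the hook.

```bash
python3 - <<'E'
from h import *
im=cv2.imread("pics/g.png");P=ctrl.camera_params("wrist");P["pose"]=np.load("wg.npz")["p"]
g=im.max(2)<45;g[:50]=0;g[140:]=0;g[:,:240]=0;g[:,340:]=0
c=max(cv2.findContours(g.astype(np.uint8),0,1)[0],key=cv2.contourArea);r=cv2.minAreaRect(c);print(r)
for p in cv2.boxPoints(r): print(p,onz(P,*p,.152)[:2].round(4))
print("tip rod",onz(P,204.5*1.4,128*1.4,.135))
cv2.imwrite("pics/gc.png",cv2.resize(im[0:200,240:360],None,fx=3,fy=3,interpolation=cv2.INTER_CUBIC))
E
```

```text
((273.5, 82.5), (9.0, 1.0), 90.0)
[273.  78.] [0.4898 0.3138]
[274.  78.] [0.4907 0.3138]
[274.  87.] [0.4907 0.3067]
[273.  87.] [0.4898 0.3067]
tip rod [0.50207843 0.2260172  0.135     ]
```

View pics/gc.png

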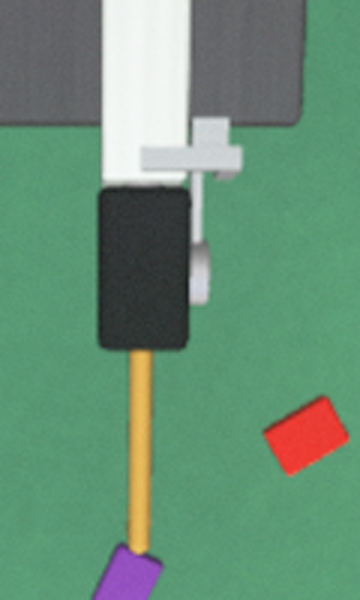

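The grip is at about (0.502, 0.304): top face 44 mm long, button level with its middle, and the hook bracket clear behind it at y > 0.328. Biasing the pinch slightly forward to y = 0.301.

```bash
python3 - <<'E'
from h import *
ctrl.command_gripper(1.0)
x,y=.502,.301
ctrl.goto([x,y,.23],R(-90)); print(ctrl.move_l([x,y,.116],vel=.1,contact_N=6))
f0=np.array(ctrl.current_contact_force())
ctrl.command_gripper(0.0);print("w",ctrl.current_grip_width()*91,ctrl.current_grasp_force(),ctrl.current_tool_pos(),np.array(ctrl.current_contact_force())-f0)
snap("wrist","gr.png")
E
```

```text
False
w 25.742520373313464 30.001458004117012 [0.50161043 0.30100287 0.11597431] [-3.0810037   0.66940443  2.34195086]
```

The pinch width is 26 mm, so the button is flush. Pulling.

```bash
python3 - <<'E'
from h import *
p=np.array([.5016,.301,.116])
def st(): print(ctrl.current_tool_pos().round(4) if hasattr(ctrl.current_tool_pos(),'round') else ctrl.current_tool_pos(),np.round(ctrl.current_contact_force(),1),round(ctrl.current_grip_width()*91,1),round(ctrl.current_t(),1))
for d in (.04,.082,.12,.15):
    b=ctrl.move_l(p-[0,d,0],vel=.06,contact_N=20);st()
    if b: print("contact",d);break
else:
    print(ctrl.move_l(p-[0,.168,0],vel=.02,contact_N=10));st()
snap("wrist","pull.png");im,_=snap("top","t2.png")
cv2.imwrite("pics/t2c.png",im[140:290,40:380])
E
```

```text
[0.5015 0.2612 0.116 ] [-3.6  3.1  2. ] 26.0 28.0
[0.5014 0.2195 0.116 ] [-4.6  6.9  0.5] 26.2 28.9
[0.5013 0.1815 0.1159] [-5.   5.4  2. ] 25.3 29.6
[0.5013 0.1514 0.116 ] [-5.5  8.   1.8] 25.8 30.3
True
[0.5011 0.141  0.1159] [-0.7  7.7  4.6] 25.6 30.9
```

View pics/t2c.png

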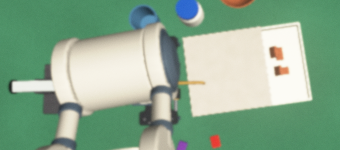

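The stop was met at exactly 160 mm of travel, and the chips are still in the trough. Pressing slightly further into the stop, checking that it is steady, then handing in.

```bash
python3 - <<'E'
from h import *
print(ctrl.move_l([.5011,.1385,.116],vel=.01,contact_N=15));ctrl.sleep(.6)
print(ctrl.current_tool_pos(),ctrl.current_contact_force(),ctrl.current_grasp_force(),ctrl.current_grip_width()*91,onz(cam("top"),244,223,.1015))
if abs(ctrl.current_grip_width()*91-26)<1.5 and ctrl.current_tool_pos()[1]<.143:
    print(ctrl.sign_off(),ctrl.current_t())
E
```

```text
True
[0.50110206 0.14118885 0.11589891] [-0.97049213  7.48620939  3.4698651 ] 30.004501417279243 25.95107635428193 [0.50124194 0.06326079 0.1015    ]
the job is handed in; nothing more can be done
the job is handed in; nothing more can be done
```

The job is handed in, though the call returned no verdict. All four chips were wiped into the trough with the scraper, the scraper was set down and released on the bench, and the telescope is held at its second stop (160 mm out, 30 N grip).

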